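# Close the juice tank with its camlock coupling

## Robot

A 6-joint arm with a two-finger parallel gripper is mounted at the origin on the work surface. World frame = base frame: x ahead of the robot, y to its left, z up, the work surface at z = 0. Lengths are in mm, angles in rad, forces in N, time in s.
With the tool pointing down it reaches from about 275 to 825 mm from the base axis. Payload 5.2 kg.
Tool frame: the origin (TCP) lies at the very end of the fingers, on their centre line; the grasp point (between the pads) lies 19 mm behind it; z points along the fingers, y is the direction in which the jaws open and shut (so a half turn about z gives the same grasp; the last joint's range is limited). The gripper opens to 93 mm and grips with 3 to 60 N. Pads are 15 mm wide; open, the fingers measure 128 mm over their backs; the gripper's body (75 mm by 188 mm) begins 65 mm behind the grasp point.
Start: joints at [-1.357, 0.259, 1.535, -0, 1.348, -0.203], TCP at [222.681, -502.91, 218.653] pointing down, gripper open.
Joint ranges: [-3.14, 3.14], [-0.91, 2.08], [0.19, 2.58], [-1.22, 4.36], [0.22, 2.71], [-3.12, 3.12]. Speed limits (rad/s): [2.57, 2.57, 3.14, 3.14, 3.14, 3.14].

## Interface

Orientations are given as [roll, pitch, yaw] about the fixed x, y, z axes, in that order (R = Rz(yaw) Ry(pitch) Rx(roll)).
In Python, from bench import robot gives the robot as it stands. The module is installed in compiled form; this text tells all that it offers. Calls block until the motion is done:
- robot.move_ptp(position, orientation): joint-space move of the TCP to a pose.
- robot.move_linear(position, ori=None, speed=150, f_stop=None): straight line of the TCP; ori=None keeps the orientation; speed is the mean speed in mm/s. With f_stop (N) it stops when the force on the tool has changed by that much, and returns True; else False.
- robot.move_j(angles): joint-space move.
- robot.move_gripper(opening): opening from 0.0 (shut) to 1.0 (fully open); the grip force is fixed at half the most; returns when the fingers have stopped.
- robot.sleep(seconds).
- robot.inverse_kinematics(position, orientation): joint angles nearest the present ones, or None.
- robot.get_image(name): name is "side" or "top"; returns a dict with "img" (480x640x3 uint8, blue, green, red), "fovy" (degrees; the focal length in pixels is half the picture's height over the tangent of half this angle, whatever the lens; pixels are square), "cx", "cy" (the principal point, pixels), "k1" (the pictures are not rectified: a ray, as slopes to the right and down, at radius r is drawn at 1 + k1 r^2 times it, then the intrinsics apply), "eye" and "orientation" of the camera in the world. Camera axes: x right, y down, z forward; pixel columns grow to the right and rows downward; lengths in mm; the calibration is good to about 2 mm. A picture is of the moment at which its call begins. There is no depth.
A pose or a line that the arm cannot do raises robot.MotionError and nothing moves.
- robot.hand_in(): hands the job in, once; it reports no verdict.
Readings, each from a call of its own:
- robot.current_t(): time.
- robot.current_qpos(): joint angles.
- robot.current_joint_vel(): joint speeds.
- robot.current_joint_efforts(): joint torques, N m.
- robot.current_tcp_pos(): TCP position.
- robot.current_eef_rot(): TCP orientation.
- robot.current_contact_force(): force on the tool from outside, world axes, zero at the start.
- robot.current_ft_torque(): the same for the moment, N m.
- robot.current_gripper_width(): opening from 0.0 (shut) to 1.0 (fully open).
Only numpy, scipy, OpenCV 4.12 (cv2) and the standard library are available. Lean on these libraries where they do the work, as an engineer would, in place of code of your own. Each camera call takes 0.05 s, during which the arm holds its last target. There are 200 camera calls.

## Task

Close the little steel juice tank: push the small coupling (the one with its brass cam arms out) straight down over the grooved adaptor on the tank's lid until it is fully home, without forcing it. Then swing its two cam arms up flat against it, one after the other, and let go, leaving the other things on the counter as they are.

Things in the scene. Friction and masses are not known exactly. Their poses are not given: they have to be found in the camera images.
- tank: squat round stainless tank fixed to the counter, 210 mm across (218 mm at the lid rim), side bail handles on its +y and -y sides reaching 125 mm from its axis at 98 mm height, plugged drain low on its -x side. Lid rim 122 mm high, rising to 135 mm near the middle; in the middle a 48 mm boss to 151 mm carries the adaptor. Origin: centre of its underside.
- adaptor: grooved camlock adaptor standing upright, fixed in the middle of the tank's lid. Origin: centre of the top face of its 52 mm flange, 159 mm above the counter; z up. Above the origin: 36.6 mm diameter to 8 mm, a 27 mm diameter groove from 8 to 21 mm, a 36.6 mm lip from 21 to 31 mm whose top 3 mm taper to 33.6 mm diameter.
- adaptor_tip (a point): centre of the adaptor's top face, 31 mm above the adaptor's origin, 190 mm above the counter.
- coupling: loose bright metal camlock coupling with a closed top, 0.75 to 0.9 kg, standing mouth down; it goes on the adaptor mouth down at any yaw. Origin: centre of its mouth face; z up. Body 52 mm diameter from 0 to 34 mm, above it a smooth round stub, 26 mm diameter, to 74 mm: grasp it there. Bore 38.2 mm diameter, 27 mm deep to the stop. Brass cam arms are hinged on its +y and -y sides.
- coupling_seat (a point): centre of the stop at the top of the bore, 27 mm above the coupling's origin; it meets adaptor_tip when fully home, a hard stop (mouth then 4 mm above the adaptor's flange). A tight seal 4 to 7 mm below the stop is met first: the coupling rests on it short of home. Pushing it up takes about 14 N in all, the coupling's weight included; it stays where pushed.
- coupling_grip (a point): on the coupling's axis, 58 mm above its origin, the middle height of its stub.
- cam_a (a joint): angle of the cam arm on the coupling's +y side: 0 = straight out, level (starts at 0.1 to 0.22; stops at 0 and 1.571), 1.571 = shut, pointing up flat along the body; its free end swings up. About 0.04 N m of friction; it stays where it is left. Its cam enters the groove only if the coupling is within about 2 mm of home; else it jams about a third of the way.
- cam_b (a joint): the same for the cam arm on the coupling's -y side.
- cam_a_pivot (a point): on the pin of cam arm a, mid-width: 24 mm from the coupling's axis, 7.8 mm above its mouth, the pin along the coupling's x. Its frame turns with the arm: x along the pin, y along the arm to its free end. The arm is 12 mm wide (along x), 5 to 6 mm thick and ends in a thumb bar. Ears beside the pin reach 10.5 mm either side in x, 31.5 mm from the axis, 18 mm above the mouth.
- cam_b_pivot (a point): on the pin of cam arm b, on the coupling's -y side; sizes and axes as for arm a.
- cam_a_bar (a point): middle of the thumb bar at the free end of cam arm a, 62 mm along the arm from its pin and 3 mm to the arm's -z: a round-ended brass cross bar parallel to the pin, 22 mm long, 9 mm diameter. Pinched by its two round ends it can turn between the fingers as the arm swings; gripped by its flat sides the arm cannot turn and wrenches the coupling.
- cam_b_bar (a point): middle of the thumb bar of cam arm b, as for arm a.
- big_cap: bystander: a larger bright metal camlock coupling for another tank, 72 mm body, 64 mm stub top, brass arms folded up to 83 mm; origin at the centre of its underside. It does not fit.
- plug: bystander: loose brass grooved plug, 50 mm foot, 43 mm high; origin at the centre of its underside.
- spanner: bystander: steel spanner lying flat, 170 mm long.
- jar_pint: bystander: teal glass jar with a zinc lid, 82 mm diameter, 135 mm high; origin under its centre.
- jar_clip: bystander: teal glass clip-top jar, 92 mm diameter, 165 mm high; origin under its centre.
- jar_small: bystander: small teal glass jar with a zinc lid, 72 mm diameter, 95 mm high; origin under its centre.
- bottle_teal: bystander: teal glass bottle, 62 mm diameter, 204 mm high; origin under its centre.
Not all that is in view belongs to the job. What is shaped like the coupling but purple is not meant.

How it is judged (in metres and radians):
On the way, in this order (a step that is already met when the one before it is completed fails the run):
1. the coupling sits fully home and upright on the adaptor (within 1.5 mm of the stop) with both cam arms still out (below 0.6 rad) (z of coupling_seat in the frame of adaptor_tip below 0.0015 m and horizontal distance between coupling_seat and adaptor_tip below 0.003 m and angle between coupling's own z axis and vertical below 0.06 rad and value of joint each of cam_a, cam_b below 0.6 rad), for 0.2 s.
2. one cam arm is shut (past 1.5 rad) with the other still out and the coupling still home (z of coupling_seat in the frame of adaptor_tip below 0.0015 m and horizontal distance between coupling_seat and adaptor_tip below 0.003 m and angle between coupling's own z axis and vertical below 0.06 rad and ((value of joint cam_a above 1.5 rad and value of joint cam_b below 0.6 rad) or (value of joint cam_b above 1.5 rad and value of joint cam_a below 0.6 rad))), for 0.2 s.
At the end, for the whole second after the job is handed in: The coupling is on the adaptor within 1.5 mm of its stop, centred within 3 mm and upright within 0.06 rad; both cam arms are shut past 1.5 rad (stop at 1.57); it is at rest (z of coupling_seat in the frame of adaptor_tip below 0.0015 m and horizontal distance between coupling_seat and adaptor_tip below 0.003 m and angle between coupling's own z axis and vertical below 0.06 rad and value of joint each of cam_a, cam_b above 1.5 rad and linear speed of coupling below 0.01 m/s); the robot touches nothing.
It fails at once if the tank or its adaptor is pressed, pulled or struck with more than 30 N (contact force between anything else and tank above 30 N).
It fails at once if another thing on the counter is moved by more than 20 mm (distance of any of big_cap, plug, spanner, jar_pint, jar_clip, jar_small, bottle_teal from where it was at the start of the episode above 0.02 m).
It also fails if it takes over 72 s, if anything falls off the work surface, if the arm or the gripper's body presses on something with over 40 N, if the wrist force passes 120 N, or if a joint passes its speed limit or range.

## Working session

There is one attempt and no reset: what is moved stays moved. The work goes in short steps, each a Python script; the robot and the scene stay as the last script left them, time stands still between calls to the robot, and variables do not carry over. Pictures are saved under pics/ and viewed, about 8 in all and at most 12, crops included, and the job is handed in when it is done.

```bash
mkdir -p pics
cat > h.py <<'E'
import numpy as np, cv2
from bench import robot
from scipy.spatial.transform import Rotation as Rn
def shot(n,f):
    d=robot.get_image(n); cv2.imwrite(f'pics/{f}.png',d['img']); return d
def cam(d):
    f=240/np.tan(np.radians(d['fovy'])/2)
    o=np.array(d['orientation'],float)
    R=o if o.shape==(3,3) else Rn.from_euler('xyz',o).as_matrix()
    return f,R,np.array(d['eye'],float)
def ray(d,u,v):
    f,R,e=cam(d); p=np.array([(u-d['cx'])/f,(v-d['cy'])/f]); q=p.copy()
    for _ in range(20): q=p/(1+d['k1']*(q@q))
    return e,R@np.array([q[0],q[1],1])
def at_z(d,u,v,z):
    e,r=ray(d,u,v); return e+r*(z-e[2])/r[2]
def proj(d,P):
    f,R,e=cam(d); c=R.T@(np.array(P,float)-e); q=c[:2]/c[2]
    q=q*(1+d['k1']*(q@q)); return q*f+[d['cx'],d['cy']]
def tri(d1,p1,d2,p2):
    e1,r1=ray(d1,*p1); e2,r2=ray(d2,*p2)
    s=np.linalg.lstsq(np.c_[r1,-r2],e2-e1,rcond=None)[0]
    a,b=e1+s[0]*r1,e2+s[1]*r2; return (a+b)/2,np.linalg.norm(a-b)
E
python3 - <<'E'
from h import *
import pickle
D={n:shot(n,n+'0') for n in('top','side')}
pickle.dump(D,open('d0.pkl','wb'))
for n,d in D.items(): print(n,{k:v for k,v in d.items() if k!='img'})
E
```

```text
top {'fovy': 50.1803410465972, 'cx': 311.8813097809976, 'cy': 241.75138125695563, 'k1': -0.07127805132105013, 'eye': array([ 338.37221476,    8.2662851 , 1418.80974429]), 'orientation': array([-2.98861873,  0.02064048, -1.59293756])}
side {'fovy': 55.74002550258836, 'cx': 325.6337497905139, 'cy': 234.38458233933721, 'k1': -0.09073253388033348, 'eye': array([502.22286763, 831.95867891, 708.41585268]), 'orientation': array([-2.19523282, -0.01485258, -3.11578839])}
```

View pics/top0.png

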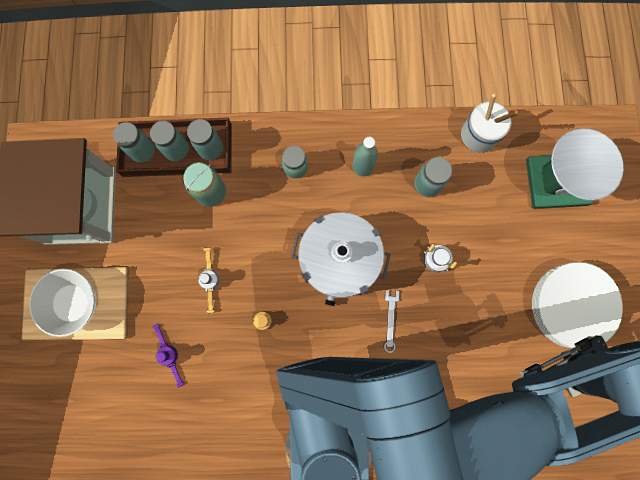

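View pics/side0.png

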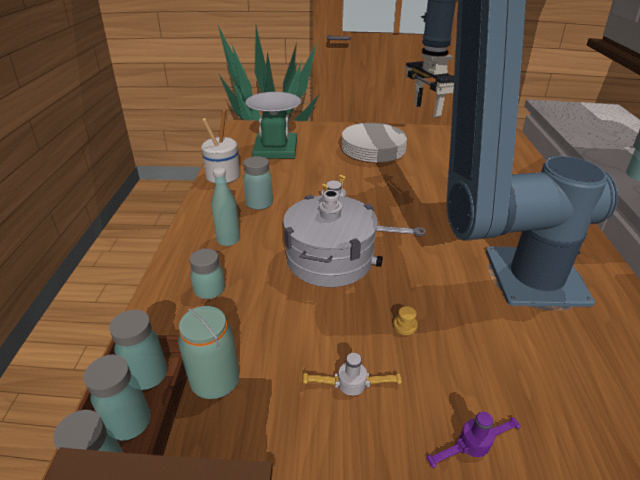

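Both views show the scene. Things that could be taken for the coupling:
- Bright metal with brass arms out: top (207,280), side (353,375). This matches the description.
- Purple look-alike: top (167,355), side (478,437).
- Big_cap with its arms folded up: top (439,258), side (335,188).

The adaptor is at top (342,251), side (330,205). Next is one close crop of my choice and the adaptor.

Run:
```python
import pickle,cv2,numpy as np
D=pickle.load(open('d0.pkl','rb'))
def c(n,x,y,w,h): return cv2.resize(D[n]['img'][y:y+h,x:x+w],(400,300),interpolation=cv2.INTER_CUBIC)
# scale: coupling top 100x75 (x4); side 120x90
a=np.vstack([np.hstack([c('top',160,243,100,75),c('side',293,335,120,90)]),np.hstack([c('top',302,218,80,60),c('side',290,170,80,60)])])
cv2.imwrite('pics/crop.png',a)
```

```text
(no output)
```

View pics/crop.png

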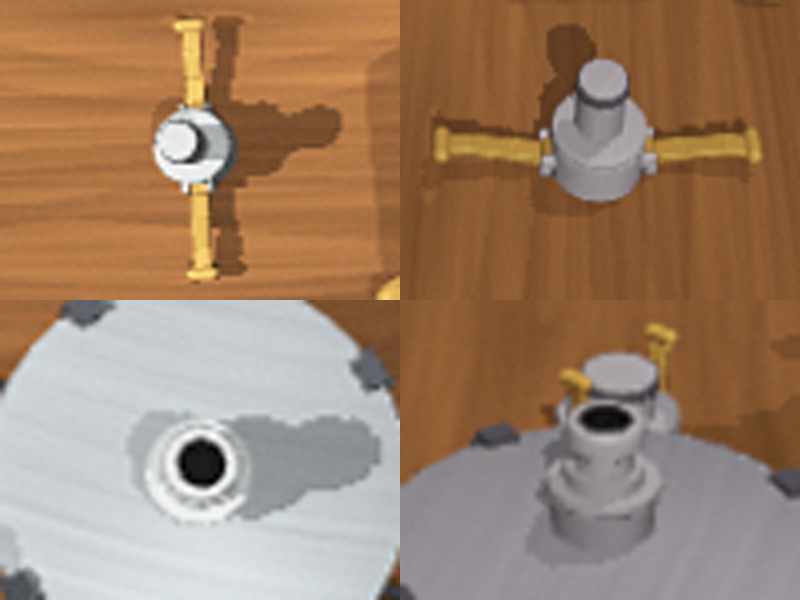

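Run:
```python
from h import *
import pickle
D=pickle.load(open('d0.pkl','rb')); t,s=D['top'],D['side']
T=lambda u,v,x,y,k:((u+.5)/k-.5+x,(v+.5)/k-.5+y)
P={'stub':(T(181,142,160,243,4),T(203,78,293,335,10/3),74),
'bar_far':(T(189,27,160,243,4),T(41,144,293,335,10/3),17),
'bar_near':(T(202,272,160,243,4),T(354,144,293,335,10/3),17),
'adapt':(T(202,163,302,218,5),T(206,118,290,170,5),190)}
for k,(a,b,z) in P.items(): print(k,tri(t,a,s,b),at_z(t,*a,z),at_z(s,*b,z))
print(robot.current_t(), robot.current_eef_rot())
```

```text
stub (array([456.70571199, 317.15594806,  72.19940091]), np.float64(0.905948497896654)) [456.09883204 316.80563261  74.        ] [457.27880246 318.52596322  74.        ]
bar_far (array([541.58642966, 324.05161769,  20.70583158]), np.float64(2.0704018518179472)) [541.08060179 324.95110643  17.        ] [542.83487039 321.12848215  17.        ]
bar_near (array([371.36982132, 314.99123729,  16.39153471]), np.float64(0.7463352706933073)) [371.71940419 314.77573258  17.        ] [371.11923137 315.51955016  17.        ]
adapt (array([505.62192086, -42.85045788, 191.64440568]), np.float64(0.06140592147104921)) [505.87697068 -42.92151734 190.        ] [505.60229636 -45.62458921 190.        ]
0.1 [-3.13995214e+00 -3.57326184e-04  4.16783791e-01]
```

Run:
```python
from h import *
yaw=0.053; o=[np.pi,0,yaw]
for p in ([456.5,318,39],[505.7,-43.5,205],[592,-39,158],[420,-47,158]): print(robot.inverse_kinematics(p,o))
robot.move_gripper(0.65)
robot.move_ptp([456.5,318,150],o)
print(robot.move_linear([456.5,318,41],speed=100,f_stop=8))
robot.move_gripper(0.0)
print(robot.current_gripper_width()*93,robot.current_contact_force(),robot.current_tcp_pos())
f0=robot.current_contact_force()
robot.move_linear([456.5,318,265],speed=120)
print(robot.current_contact_force()-f0)
robot.move_linear([505.7,-43.5,265],speed=180)
robot.move_linear([505.7,-43.5,243],speed=60)
robot.sleep(.3); print(robot.current_t(),robot.current_tcp_pos(),robot.current_contact_force()-f0,robot.current_ft_torque())
import pickle
D={n:robot.get_image(n) for n in('top','side')}; pickle.dump(D,open('d1.pkl','wb'))
def c(n,x,y,w,h): return cv2.resize(D[n]['img'][y:y+h,x:x+w],(400,600),interpolation=cv2.INTER_CUBIC)
cv2.imwrite('pics/hover.png',np.hstack([c('top',302,190,80,120),c('side',290,130,80,120)]))
```

```text
[ 4.07944773e-01  4.52354023e-01  1.73855480e+00 -4.44089210e-16
  9.50683828e-01  1.92574110e+00]
[-3.05876273e-01  1.92297555e-01  1.65553999e+00 -4.44089210e-16
  1.29375511e+00  1.21192005e+00]
[-2.53643695e-01  3.80474752e-01  1.51528264e+00 -4.44089210e-16
  1.24583526e+00  1.26415263e+00]
[-3.76714486e-01  8.24314990e-02  1.91054915e+00 -4.44089210e-16
  1.14861200e+00  1.14108184e+00]
False
25.56917947327078 [-0.07547063  1.48415411  0.57867204] [456.54557576 318.24866423  41.0839299 ]
[-0.32973232 -0.90476381 -8.96981502]
10.7333 [505.88455468 -43.57339067 243.3117595 ] [-0.07814806 -0.92875338 -9.45265666] [0.01230754 0.02648015 0.00665377]
```

View pics/hover.png

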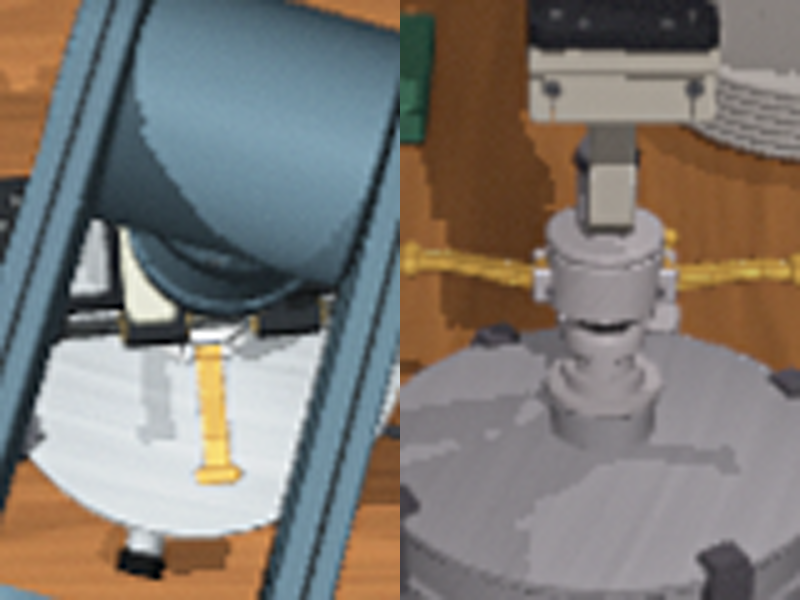

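Run:
```python
from h import *
import pickle
d=pickle.load(open('d1.pkl','rb'))['side']; g=d['img'][:,:,:].astype(int)
s0=pickle.load(open('d0.pkl','rb'))['side']['img'].astype(int)
# saturation (wood vs metal)
def sat(i,r,a,b): return [int(i[r,c].max()-i[r,c].min()) for c in range(a,b)]
for r in (180,184,188,190): print('body',r,sat(g,r,315,348))
print('lip after',[ (r,g[r,318:344,1].tolist()) for r in (196,198)])
print('lip before',[(r,s0[r,318:344,1].tolist()) for r in (192,194,196,198)])
for P in ([505.9,-43.6,215],[505.9,-43.6,204],[505.7,-43.5,190],[505.7,-43.5,180],[505.7,-43.5,159]): print(P,proj(d,P))
```

```text
body 180 [58, 31, 8, 11, 8, 5, 3, 7, 7, 7, 8, 7, 6, 6, 7, 7, 6, 6, 6, 7, 8, 7, 7, 8, 8, 7, 6, 5, 19, 28, 67, 86, 87]
body 184 [112, 61, 8, 8, 7, 6, 6, 7, 8, 6, 6, 5, 5, 8, 7, 7, 7, 6, 7, 6, 6, 7, 8, 7, 6, 5, 5, 5, 6, 9, 37, 109, 118]
body 188 [62, 25, 6, 6, 6, 5, 5, 7, 7, 6, 6, 6, 7, 8, 7, 7, 7, 7, 6, 8, 6, 8, 6, 7, 7, 7, 5, 5, 7, 7, 44, 87, 87]
body 190 [67, 56, 30, 27, 21, 7, 5, 6, 6, 7, 6, 7, 7, 8, 5, 7, 6, 6, 7, 7, 7, 6, 6, 7, 6, 7, 7, 6, 7, 5, 62, 90, 86]
lip after [(196, [97, 98, 100, 97, 82, 100, 127, 143, 146, 128, 101, 74, 70, 76, 82, 94, 100, 144, 154, 145, 118, 100, 116, 120, 124, 133]), (198, [101, 100, 99, 102, 99, 97, 116, 130, 141, 152, 157, 164, 170, 177, 172, 164, 159, 153, 145, 130, 111, 129, 132, 133, 133, 133])]
lip before [(192, [72, 60, 65, 116, 164, 110, 144, 158, 91, 38, 20, 15, 17, 16, 15, 20, 41, 84, 155, 163, 136, 120, 110, 156, 150, 143]), (194, [91, 73, 63, 82, 135, 133, 160, 125, 60, 21, 12, 20, 22, 12, 16, 19, 12, 29, 94, 162, 152, 145, 160, 164, 163, 147]), (196, [129, 131, 132, 130, 106, 99, 124, 153, 162, 131, 112, 95, 97, 98, 99, 114, 119, 163, 170, 156, 127, 116, 135, 139, 145, 136]), (198, [132, 128, 105, 99, 96, 96, 114, 129, 139, 150, 157, 164, 170, 175, 171, 166, 160, 154, 147, 134, 116, 128, 131, 133, 131, 130])]
[505.9, -43.6, 215] [330.89183943 183.87378771]
[505.9, -43.6, 204] [330.78548344 188.21259508]
[505.7, -43.5, 190] [330.74063279 193.68352201]
[505.7, -43.5, 180] [330.6459111  197.52192483]
[505.7, -43.5, 159] [330.45021231 205.44534745]
```

Run:
```python
from h import *
x,y=505.4,-42.9
robot.move_linear([x,y,236],speed=60); robot.sleep(.2)
f0=robot.current_contact_force()
for dx,dy in [(0,0),(0,1.5),(0,-1.5),(1.5,0),(-1.5,0)]:
    if (dx,dy)!=(0,0): robot.move_linear([x+dx,y+dy,234],speed=60)
    hit=robot.move_linear([x+dx,y+dy,218],speed=25,f_stop=5)
    p=robot.current_tcp_pos(); print(dx,dy,hit,p,robot.current_contact_force()-f0,robot.current_ft_torque(),robot.current_t())
    if p[2]<222: break
    robot.move_linear([x+dx,y+dy,234],speed=60)
```

```text
0 0 False [505.49030126 -42.93258925 218.11396974] [-0.81654981 -0.84680758  0.05692208] [0.03526904 0.12306334 0.01772046] 12.1667
```

Run:
```python
from h import *
x,y=505.2,-43.1
robot.move_linear([x,y,214],speed=20); f0=robot.current_contact_force(); print(f0)
for z in np.arange(212.5,200,-.75):
    hit=robot.move_linear([x,y,z],speed=12,f_stop=17)
    f=robot.current_contact_force(); p=robot.current_tcp_pos(); print(round(z,2),p.round(2),(f-f0).round(1),hit)
    if hit or f[2]-f0[2]>19: break
d=shot('side','home'); import pickle; pickle.dump(d,open('d2.pkl','wb'))
print(robot.current_t(),robot.current_gripper_width()*93)
cv2.imwrite('pics/homec.png',cv2.resize(d['img'][140:230,270:390],(800,600),interpolation=cv2.INTER_CUBIC))
```

```text
[-0.59056369  0.11470792 -8.73781354]
212.5 [505.13 -43.07 212.43] [ 1.2 -0.3  0.1] False
211.75 [505.15 -43.09 211.69] [ 0.7 -0.8 -1. ] False
211.0 [505.16 -43.06 210.94] [-0.3 -0.5  0.1] False
210.25 [505.19 -43.11 210.23] [ 0.4 -0.2 -0.4] False
209.5 [505.28 -43.09 210.12] [-1.7  0.3  6.1] False
208.75 [505.37 -43.11 209.82] [-4.4  0.7 13.8] False
208.0 [505.33 -43.15 208.95] [-3.5  1.4 14.4] False
207.25 [505.34 -43.09 208.17] [-3.9  0.8 13.2] False
206.5 [505.33 -43.12 207.39] [-3.1  2.5 14.1] False
205.75 [505.34 -43.11 206.58] [-4.2  1.3 13.5] False
205.0 [505.31 -43.1  205.81] [-2.9  1.7 13.6] False
204.25 [505.33 -43.14 205.03] [-3.6  1.8 13.4] False
203.5 [505.33 -43.11 204.26] [-4.3  1.3 14.2] False
202.75 [505.33 -43.13 204.05] [-4.8  1.8 17.2] False
202.0 [505.36 -43.09 203.99] [-6.7  2.2 22.3] False
16.3417 25.852528151871415
```

View pics/homec.png

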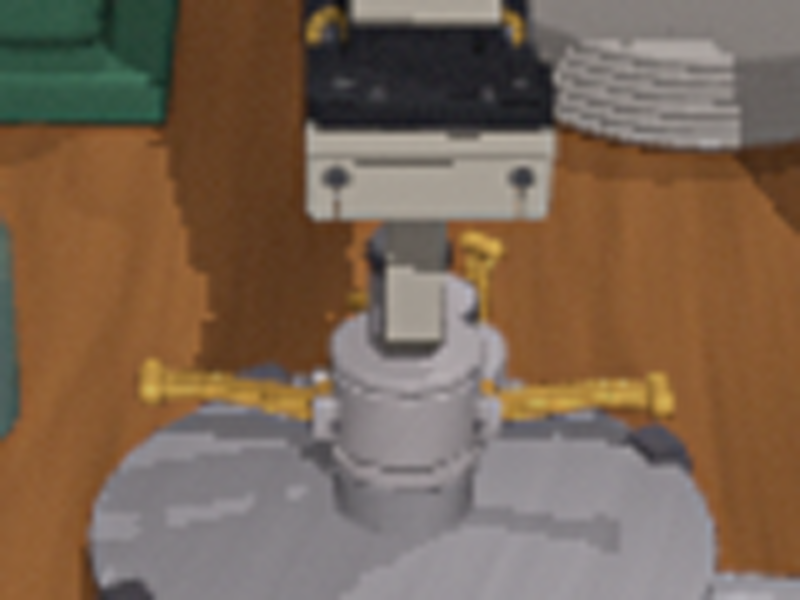

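The coupling met the hard stop at TCP z 204.0, against 204.1 predicted. In the side crop it is seated with both arms out, bars at about crop (152,381) and (658,393). I'll ease off, release, move clear and measure the bars in both views.

Run:
```python
from h import *
import pickle
x,y=505.2,-43.1
robot.move_linear([x,y,203.6],speed=12); robot.sleep(.3)
robot.move_gripper(0.55); robot.sleep(.2)
robot.move_linear([x,y,270],speed=120)
robot.move_linear([430,180,290],speed=200)
D={n:robot.get_image(n) for n in('top','side')}; pickle.dump(D,open('d3.pkl','wb'))
print(robot.current_t())
def c(n,x,y,w,h): return cv2.resize(D[n]['img'][y:y+h,x:x+w],(400,400),interpolation=cv2.INTER_CUBIC)
cv2.imwrite('pics/bars.png',np.hstack([c('top',302,205,80,80),c('side',290,160,80,80)]))
```

```text
19.9
```

View pics/bars.png

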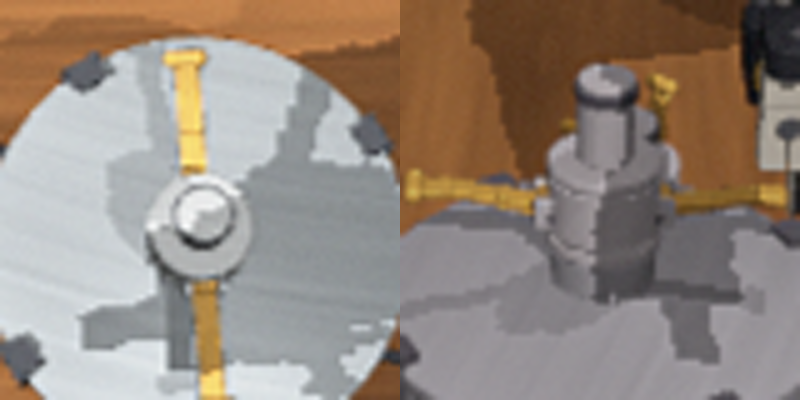

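Run:
```python
from h import *
import pickle
D=pickle.load(open('d3.pkl','rb')); t,s=D['top'],D['side']
h=cv2.cvtColor(t['img'],cv2.COLOR_BGR2HSV)
m=cv2.inRange(h,(17,120,100),(32,255,255)); 
for a,b in((210,222),(278,296)):
  for r in range(a,b):
    c=np.nonzero(m[r,325:360])[0]+325
    print(r,c.min() if len(c) else '',c.max() if len(c) else '',len(c))
T=lambda u,v,x,y,k:((u+.5)/k-.5+x,(v+.5)/k-.5+y)
tf=T(185,58,302,205,5); sf=T(14,185,290,160,5); sn=T(380,196,290,160,5)
print('far',tri(t,tf,s,sf),at_z(t,*tf,178))
for u,v in((344.3,286.5),): print('near',tri(t,(u,v),s,sn),at_z(t,u,v,178))
st=T(202,214,302,205,5); print('stub',at_z(t,*st,237), at_z(s,*T(207,82,290,160,5),237))
```

```text
210   0
211   0
212   0
213   0
214   0
215 338 342 5
216 335 342 8
217 335 342 8
218 337 341 5
219 337 340 4
220 338 340 3
221 338 341 4
278 342 345 4
279 343 345 3
280 342 345 4
281 342 346 5
282 343 346 4
283 343 346 4
284 343 346 4
285 342 348 7
286 341 348 8
287 341 347 7
288   0
289   0
290   0
291   0
292   0
293   0
294   0
295   0
far (array([591.1950048 , -37.48003721, 183.48365522]), np.float64(0.036094398053719945)) [592.33579282 -37.6836279  178.        ]
near (array([422.88151714, -46.83633796, 176.51795958]), np.float64(7.847946236661258)) [418.88508068 -46.26042353 178.        ]
stub [506.04365533 -41.16733843 237.        ] [506.06500674 -39.19769991 237.        ]
```

Top view: far bar at (338.6,216), near bar at (344.5,286), so the yaw is about 0.05, as grasped. The top camera reads y about 2 mm high, judged by the stub against the TCP when it was gripped, so I use centre (505.7,-43.1). Now the far arm.

```bash
cat > swing.py <<'E'
from h import *
C=np.array([505.7,-43.1]); yaw=0.05; o=[np.pi,0,yaw]
def pt(s,th,deep=14,zo=170.8):
    r=24+62*np.cos(th)+3*np.sin(th); z=zo+62*np.sin(th)-3*np.cos(th)
    return [*(C+s*r*np.array([np.cos(yaw),np.sin(yaw)])),z-deep]
def swing(s,th0):
    a=np.array(pt(s,th0)); up=a+[0,0,75]
    robot.move_gripper(0.5)
    robot.move_ptp(up,o)
    print('down',robot.move_linear(a,speed=90,f_stop=8),robot.current_tcp_pos())
    f0=robot.current_contact_force()
    robot.move_gripper(0.0); w=robot.current_gripper_width()*93
    print('w',w,(robot.current_contact_force()-f0).round(1))
    if not 18<w<26: print('BAD GRIP'); return
    for th in np.linspace(th0,1.59,12)[1:]:
        robot.move_linear(pt(s,th),speed=45)
        f=robot.current_contact_force()-f0; print(round(th,2),f.round(1),robot.current_ft_torque().round(2))
        if np.linalg.norm(f)>18: print('STOP'); return
    print('t',robot.current_t(),robot.current_gripper_width()*93)
E
python3 - <<'E'
from swing import *
robot.move_linear([430,180,300],speed=200)
swing(1,0.2)
d=shot('side','sw1'); cv2.imwrite('pics/sw1c.png',cv2.resize(d['img'][130:220,270:390],(600,450),interpolation=cv2.INTER_CUBIC))
E
```

```text
down False [591.41010537 -38.88498675 166.81757548]
w 19.8113579387622 [-0.  -0.4 -0.3]
0.33 [-0.   0.9 -1. ] [ 0.04 -0.19  0.04]
0.45 [ 0.5  0.  -2.1] [-0.01 -0.04  0.01]
0.58 [-1.  -1.  -3.6] [-0.05  0.01  0.02]
0.71 [-1.4  0.4 -2.6] [ 0.    0.19 -0.  ]
0.83 [-1.4 -0.2 -3.5] [-0.03  0.17 -0.01]
0.96 [-0.1 -0.4 -4.7] [0.01 0.07 0.01]
1.08 [-0.5 -0.4 -3.6] [ 0.01 -0.01 -0.01]
1.21 [-1.   0.9 -3.9] [ 0.04 -0.09  0.02]
1.34 [ 0.4 -0.3 -2.7] [-0.08 -0.03  0.01]
1.46 [-0.1 -0.3 -0.6] [ 0.08 -0.15  0.07]
1.59 [1.7 0.6 1.6] [ 0.16 -0.24  0.02]
t 26.7083 19.49472971061262
```

View pics/sw1c.png

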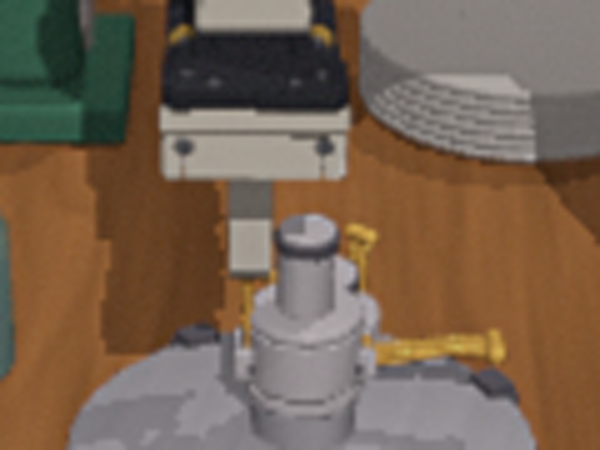

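The far arm swung up with the bar still in the fingers, and the coupling stayed seated. I'll press the bar gently inward against its stop, release, and do the near arm.

```bash
cat >> swing.py <<'E'
def finish(s):
    u=np.array([np.cos(yaw),np.sin(yaw),0])*s
    p=np.array(pt(s,1.571)); f0=robot.current_contact_force()
    print('press',robot.move_linear(p-4*u,speed=20,f_stop=7),((robot.current_tcp_pos()-p)@u).round(2),(robot.current_contact_force()-f0).round(1))
    robot.move_linear(np.array(robot.current_tcp_pos())+1*u,speed=20); robot.sleep(.2)
    robot.move_gripper(0.5); robot.sleep(.3)
    q=np.array(robot.current_tcp_pos()); robot.move_linear(q+[0,0,60],speed=120)
E
python3 - <<'E'
from swing import *
finish(1)
swing(-1,0.15)
finish(-1)
robot.move_linear([430,180,300],speed=200)
import pickle
D={n:robot.get_image(n) for n in('top','side')}; pickle.dump(D,open('d4.pkl','wb')); print(robot.current_t())
def c(n,x,y,w,h): return cv2.resize(D[n]['img'][y:y+h,x:x+w],(400,400),interpolation=cv2.INTER_CUBIC)
cv2.imwrite('pics/fin.png',np.hstack([c('top',317,225,50,50),c('side',300,160,60,60)]))
E
```

```text
press False -3.49 [1.1 0.8 1.3]
down False [420.56957693 -47.50833537 163.52078477]
w 19.617292265874475 [1.  0.7 0.6]
0.28 [-0.1  1.  -0.5] [-0.    0.17  0.03]
0.41 [-1.1  1.1  0.1] [-0.03  0.37  0.03]
0.54 [-2.5  0.2  0.6] [ 0.    0.47 -0.06]
0.67 [-2.4  0.4  1.4] [ 0.03  0.59 -0.01]
0.8 [-3.8  0.6  3.1] [0.07 0.6  0.01]
0.94 [-3.  -0.   2.3] [-0.03  0.55  0.02]
1.07 [-2.3  0.5  3. ] [ 0.16  0.53 -0.03]
1.2 [-2.1  0.9  3. ] [-0.    0.48 -0.01]
1.33 [-1.3  0.8  4. ] [ 0.17  0.45 -0.05]
1.46 [-0.8  0.1  3.8] [ 0.02  0.37 -0.03]
1.59 [-1.2 -0.   0.5] [-0.06  0.51 -0.05]
t 35.0917 8.05828439580885
press True -1.39 [-1.2 -0.2  4.6]
38.9
```

View pics/fin.png

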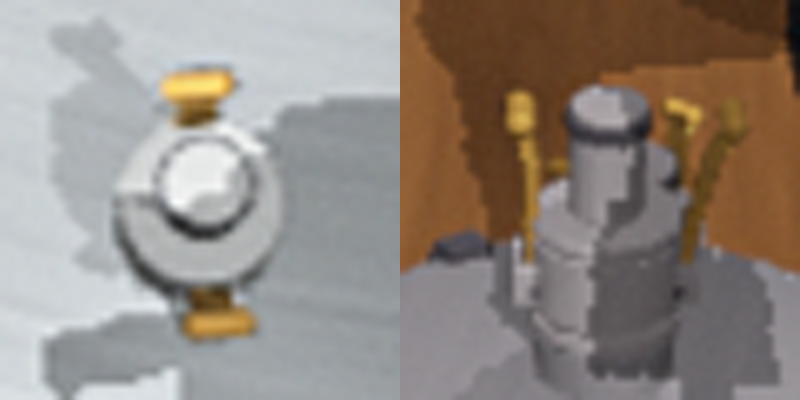

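The near bar slid out of the fingers at the end (width 8 mm) and that arm leans out, with its bar at crop (733,120). The far arm looks nearly upright. The stub hasn't moved. I'll push each bar inward from outside with closed fingers, limited by force.

```bash
cat >> swing.py <<'E'
def push(s,r0=70,r1=36.5,z=223,F=9):
    u=np.array([np.cos(yaw),np.sin(yaw),0])*s; c=np.array([*C,0])
    P=lambda r,z:c+u*r+[0,0,z]
    robot.move_gripper(0.0)
    robot.move_ptp(P(r0,300),o); robot.move_linear(P(r0,z),speed=120); robot.sleep(.2)
    f0=robot.current_contact_force(); r=r0; hit=False
    print('hit',robot.move_linear(P(46,z),speed=40,f_stop=F))
    for r in np.arange(45,r1-.1,-1):
        hit=robot.move_linear(P(r,z),speed=20,f_stop=F); f=(robot.current_contact_force()-f0)
        print(round((robot.current_tcp_pos()-c)@u,2),f.round(1),hit)
        if hit or abs(f@u)>F: break
    robot.move_linear(P(r0,z),speed=80); robot.move_linear(P(r0,300),speed=150)
E
python3 - <<'E'
from swing import *
push(-1)
push(1,r0=60)
robot.move_linear([430,180,300],speed=200)
import pickle
D={n:robot.get_image(n) for n in('top','side')}; pickle.dump(D,open('d5.pkl','wb')); print(robot.current_t())
def c(n,x,y,w,h): return cv2.resize(D[n]['img'][y:y+h,x:x+w],(400,400),interpolation=cv2.INTER_CUBIC)
cv2.imwrite('pics/fin2.png',np.hstack([c('top',317,225,50,50),c('side',300,160,60,60)]))
E
```

```text
hit False
45.08 [-1.5 -0.1  0.8] False
44.06 [-1.4  0.6  1.6] False
42.92 [-1.3 -0.9  0.4] False
41.88 [-1.9  0.8  1.5] False
40.88 [-1.5  0.5  1.4] False
39.9 [-1.7 -0.   0.7] False
39.31 [-2.2  0.6  2.4] False
38.96 [-6.2 -0.8  5. ] False
38.68 [-8.8  0.   8.2] False
hit False
45.05 [0.1 1.4 0.1] False
43.97 [ 0.   0.4 -0.4] False
43.04 [0.8 1.3 0.2] False
42.05 [0.9 0.8 0.9] False
41.23 [1.6 1.1 0.4] False
40.67 [4.4 1.4 0.4] False
40.03 [5.2 1.6 1.4] False
39.43 [6.7 1.3 2.2] False
38.83 [6.9 1.  3.4] False
53.0833
```

View pics/fin2.png

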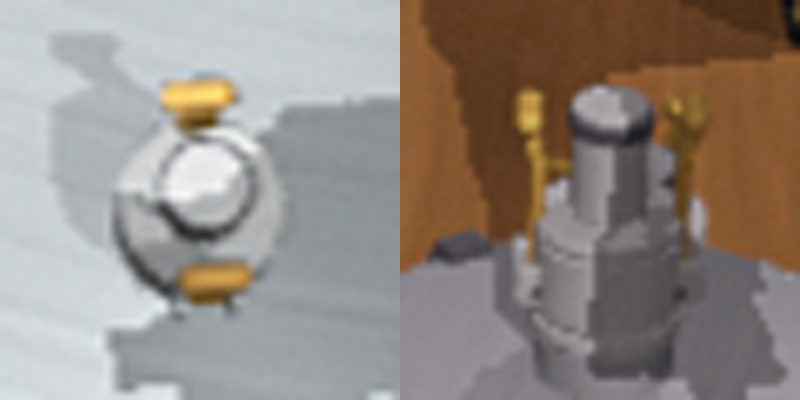

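Final view: bars at top crop (200,97) and (213,284), 54 mm apart. Shut on both sides means 2 × 27 = 54 mm, while one arm only at 1.5 rad would show about 58 mm. The side view gives about 52 mm, so both arms are shut, and the gripper is clear. Handing in.

```bash
python3 -c "
from h import *
print(robot.current_contact_force(),robot.current_t()); robot.hand_in(); print(robot.current_t())"
```

```text
[-0.59351881 -0.33703312 -0.33449106] 53.0833
the job is handed in; nothing more can be done
the job is handed in; nothing more can be done
```

The coupling is fully home on the adaptor with both cam arms shut, and I handed the job in at 53.1 s with the gripper clear. No verdict is reported, so this rests on my own checks.

- **Seating:** I pushed the coupling down through the seal, where the force read about 14 N. It met the hard stop at TCP z 204.0 mm, against 204.1 mm predicted. The force there peaked at about 22 N, as a change from carrying the coupling free; the limit on the tank is 30 N.
- **Far arm:** I swung it up first by pinching the bar's ends. It was left slightly short of upright, so I pressed it in again from outside. That push reached about 7 N without a distinct hard stop.
- **Near arm:** The bar slipped out of the fingers at the end of its swing, leaving the arm visibly short. I pushed it in with closed fingers and it met a firm stop at about 9 N.
- **Last check:** The two bars measure 54 mm apart in the top view and about 52 mm in the side view, where 54 mm is expected with both shut. The stub had not moved sideways after the arms were swung up.
- **Disagreements:** In the top view the far and near bars sit about 25 mm and 29 mm from the stub's centre, where 27 mm each is expected. I put that down to reading the stub's centre slightly off. The top camera also read y about 2 mm high.
- **Bystanders:** I did not measure their positions again at the end; all motion was planned clear of them.

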